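# Close a seed-storage jar with its inner disk and screw ring

## Task

Close the open jar for cold storage: first set the loose disk, tab up, flat in the recess of the jar's mouth, then put the black ring over it and screw it on clockwise until it is snug and clamps the disk. Find the thread by feel and go gently - never lean hard on the jar, disk or ring - and leave the other things where they are.

Things in the scene. Friction and masses are not known exactly. Their poses are not given: they have to be found in the camera images.
- jar: Open white jar, 78 mm across, shoulder 78 mm high, clamped immovably in a 120 mm square, 14 mm high steel holder plate with four clamp jaws 40 mm high. Origin: centre of the plate's underside, on the jar's axis, z up. Above the shoulder stands the neck, 45 mm across, its rim 112 mm above the origin.
- mouth (a point): Centre of the jar's mouth at rim height (112 mm above the jar's origin), z up. The mouth has a round recess 41 mm across and 3.5 mm deep ending on a flat, sprung sealing seat (steel ring, bore 32 mm): it carries the disk unmoved, yields from 3 N on at 7 N per mm, and bottoms after 3 mm.
- thread (a point): On the jar's axis 4 mm below the rim, level with the tops of four equal threads (54 mm across) outside the neck, parted by four gaps 40 deg wide, one every 90 deg. Where the gaps lie round the axis differs from jar to jar and does not follow the jar's x and y.
- disk: Bare aluminium disk, 38.4 mm across, 6.2 mm thick, foot bevelled by 1.4 mm, about 50 g; starts lying tab up. Origin: centre of the flat underside, z up. Seated, the underside is 3.5 mm below the rim and the top face 2.7 mm above it.
- disk_tab (a point): Middle of the disk's upright pull tab, 13 mm above the underside. The tab is 22 mm long along the disk's x, 10 mm thick along its y, and reaches from 6 to 20 mm above the underside.
- ring: Black ribbed screw ring, 66 mm across, 18 mm high, about 60 g, open top; starts lying the right way up. Origin: centre of its underside, z up. Four inward lugs at its lower edge on its own +x, -x, +y, -y, each 9.5 mm wide and 3.5 mm high, 49 mm across their inner faces. With lugs lying on the thread tops the origin is about 4 mm below the rim; at the gaps it drops to about 11 mm below.
- ring_top (a point): Centre of the ring's top, 18 mm above its underside; hole 33 mm, flange 3 mm thick. Once dropped in the gaps, turning clockwise (from above) draws the ring down 4.6 mm per rad until the flange meets the seated disk (origin 12.3 mm below the rim, after about 0.3 rad); 0.25 rad farther it begins to squeeze the sprung seat, and after about 1 rad in all the lugs meet solid stops (origin 14.4 mm below). Friction holds it. Forcing the stops by over 0.8 N m harms it.
- sealed_jar: Bystander: a closed white jar with a black cap, 68 mm across, 105 mm high, standing beyond the work. Origin: centre of its underside.
- sample_bin: Bystander: an open blue bin, 100 x 150 x 70 mm. Origin: centre of its underside.
- spatula: Bystander: a hand spatula lying flat. Origin near its middle, on its underside.
There are look-alikes about, which are no part of the job. Of the things that look like the ring, take the one that is nearest to the robot's base at the start.

How it is judged (in metres and radians):
On the way:
1. the disk lies flat and home in the recess of the mouth, the ring not yet on (horizontal distance between disk and mouth below 0.0025 m and z of disk in the frame of mouth below -0.0025 m and angle between disk's own z axis and vertical below 0.06 rad and distance between ring and mouth above 0.06 m), for 0.2 s.
At the end, for the whole second after the job is handed in: The disk lies level and centred in the recess (within 2.5 mm, underside at least 2.5 mm below the rim) and the ring is screwed down over it, level and centred within 2.5 mm, origin at least 13.2 mm below the rim, pressing on the disk with over 4 N, at rest (horizontal distance between each of disk, ring and mouth below 0.0025 m and z of disk in the frame of mouth below -0.0025 m and angle between disk's own z axis and vertical below 0.06 rad and z of ring in the frame of mouth below -0.0132 m and angle between ring's own z axis and vertical below 0.05 rad and contact force between ring and disk above 4 N and linear speed of ring below 0.01 m/s); the robot touches nothing.
It fails at once if the ring is forced against the jar's threads or stops with more than 60 N in all (contact force between ring and jar above 60 N).
It fails at once if the disk is pressed against the jar with more than 40 N (contact force between disk and jar above 40 N).
It fails at once if a bystander is moved by more than 2 cm (distance of any of sealed_jar, sample_bin, spatula from where it was at the start of the episode above 0.02 m).
It also fails if it takes over 72 s, if anything falls off the work surface, if the arm or the gripper's body presses on something with over 40 N, if the wrist force passes 120 N, or if a joint passes its speed limit or range.

## Robot

A 7-joint arm with a two-finger parallel gripper is mounted at the origin on the work surface. World frame = base frame: x ahead of the robot, y to its left, z up, the work surface at z = 0. Lengths are in mm, angles in rad, forces in N, time in s.
With the tool pointing down it reaches from about 425 to 925 mm from the base axis. Payload 6.8 kg.
Tool frame: the origin (TCP) lies on the centre line of the jaws, within the pads' length; the fingertips stand 8 mm ahead of it and the grasp point (between the pads) lies 11 mm behind it; z points along the fingers, y is the line along which they close (so a half turn about z gives the same grasp; the last joint's range is limited). The gripper opens to 88 mm and grips with 3 to 60 N. Pads are 20 mm wide; open, the fingers measure 115 mm over their backs; the gripper's body (75 mm by 178 mm) begins 61 mm behind the grasp point.
Start: joints at [1.124, 0.477, 0.022, 1.555, -0.011, 1.109, -0.083], TCP at [224.349, -636.643, 230.664] pointing down, gripper open.
Joint ranges: [-2.96, 2.96], [-0.34, 2.1], [-1.41, 1.46], [0.24, 2.44], [-1.37, 4.51], [0.17, 1.92], [-2.96, 2.96]. Speed limits (rad/s): [2.39, 2.39, 3.14, 3.14, 3.14, 3.14, 3.14].

## Interface

Orientations are given as a unit quaternion [x, y, z, w].
In Python, from rig import r gives the robot as it stands. The module is installed in compiled form; this text tells all that it offers.
- The arm moves only by the tool send_rows, never from a script. Its argument "commands" is text: rows parted by semicolons, each of 5 numbers parted by spaces: the shift along the world's x, y, z in units of 50 mm (1.0 is 50 mm), then the turn about the world's z in units of 6 degrees (1.0 is 6 degrees), then the opening, from -1 (shut) to 1 (fully open). A call has 1 to 8 rows; each row shifts and turns the commanded pose from where the row before left it; what a row does not reach is not made up. A row lasts 1/8 s, in which the tool goes at most 62.5 mm and 10.7 degrees, less where a joint would pass 70% of its speed; a pose out of reach is approached as far as the arm can. A call is refused whole if a number of a shift passes 1 or a number of a turn 1, either way. A call with a gripper value outside its range is refused whole. The fingers move at their own pace and stop on an object; "grip_force" is the grip in N (left out, the last holds). Time passes only in rows, so rows that do not move let the fingers close. It gives the time, the measured TCP pose, the force, the opening and the grip force at its end, in the units of the state.
- r.read_state(): the state, without advancing time (a new reading comes with each control period).
- r.capture(name): name is "side" or "top" or "wrist"; returns the picture (400x640x3 uint8, red, green, blue); there is no depth.
- r.camera_model(name): a dict with "intrinsics" (3x3 intrinsics, pixels), "position" and "attitude" of the camera in the world. Camera axes: x right, y down, z forward; pixel columns grow to the right and rows downward; lengths in mm; the calibration is good to about 2 mm. A picture is of the moment at which its call begins: read the wrist's pose just before it. camera_model takes no time and is no camera call; for the wrist camera it gives the pose at the moment of the call.
- r.finish_job(): hands the job in; it is judged then, once.
The state is a dict: "time": time; "qpos": joint angles; "joint_velocities": joint speeds; "joint_torque": joint torques, N m; "eef_pos": TCP position; "ee_rot": TCP orientation; "wrist_force": force on the tool from outside, world axes, zero at the start; "wrist_torque": the same for the moment, N m; "finger_gap": finger opening in mm; "finger_force": force on a finger pad.
Only numpy, scipy, OpenCV 4.12 (cv2) and the standard library are available. Lean on these libraries where they do the work, as an engineer would, in place of code of your own. Each camera call takes 0.05 s, during which the arm holds its last target. There are 200 camera calls.

## Working session

There is one attempt and no reset: what is moved stays moved. The work goes in short steps, Python scripts to look and compute and a tool call to move; the robot and the scene stay as the last step left them, time stands still between calls to the robot, and variables do not carry over. Pictures are saved under pics/ and viewed, at most 10 in all, crops included, and the job is handed in when it is done.

Besides the shell and the picture viewer there is one more tool, called as name(argument=value, ...) on one line, values as JSON. send_rows: Moves the arm, as the interface text tells. Its arguments: {"type":"object","properties":{"commands":{"type":"string"},"grip_force":{"type":"number"}},"required":["commands"]}

```bash
mkdir -p pics; cat > h.py <<'E'
import numpy as np, cv2
from scipy.spatial.transform import Rotation as R
from rig import r
def cam(n):
    m=r.camera_model(n); K=np.array(m["intrinsics"],float); p=np.array(m["position"],float); a=np.array(m["attitude"],float)
    Rm=a if a.shape==(3,3) else R.from_quat(a).as_matrix()
    return K,p,Rm
def ray(c,uv):
    K,p,Rm=c; d=Rm@np.linalg.solve(K,[uv[0],uv[1],1.]); return p,d
def onz(c,uv,z):
    p,d=ray(c,uv); return p+d*(z-p[2])/d[2]
def proj(c,P):
    K,p,Rm=c; q=K@(Rm.T@(np.array(P,float)-p)); return q[:2]/q[2]
def snap(n,f):
    c=cam(n); im=cv2.cvtColor(np.array(r.capture(n)),cv2.COLOR_RGB2BGR); cv2.imwrite(f"pics/{f}.png",im); return c,im
E
python3 - <<'E'
from h import *
for n in("top","side"):
    c,im=snap(n,n+"0"); print(n,c[0].tolist(),c[1],c[2].round(3).tolist())
    for uv in((0,0),(639,0),(0,399),(639,399)): print(onz(c,uv,0).round())
print(r.read_state())
E
```

```text
top [[475.2837156981268, 0.0, 313.110493012067], [0.0, 475.2837156981268, 197.85550430725058], [0.0, 0.0, 1.0]] [ 434.01115288   75.67019747 1082.50981069] [[-0.022, -0.981, 0.191], [-0.999, 0.017, -0.029], [0.025, -0.192, -0.981]]
[1159.  811.    0.]
[1150. -807.    0.]
[224. 715.   0.]
[ 186. -656.    0.]
side [[456.40619885626444, 0.0, 331.028877497754], [0.0, 456.40619885626444, 195.63452762812273], [0.0, 0.0, 1.0]] [149.81636911 694.07822297 661.72125772] [[-0.829, -0.306, 0.469], [-0.559, 0.487, -0.671], [-0.023, -0.818, -0.575]]
[3983. -818.    0.]
[  262. -2769.     0.]
[820. 660.   0.]
[ -7. 118.   0.]
{'time': 0.1, 'qpos': array([ 1.12389421,  0.47770207,  0.02238828,  1.55631894, -0.01149565,
        1.10927623, -0.08308195]), 'joint_velocities': array([-0.00079345, -0.00193616,  0.00107161, -0.00254471,  0.00062017,
        0.00068719, -0.00132647]), 'joint_torque': array([ 4.69000530e-03, -5.84092176e+01,  1.54010329e+00, -2.73313361e+01,
       -5.41851379e-02,  1.31031699e-02,  4.38441816e-05]), 'eef_pos': array([ 224.13617635, -636.16210817,  229.80432615]), 'ee_rot': array([ 9.85685629e-01,  1.68591875e-01, -2.00354263e-04, -7.62017354e-04]), 'wrist_force': array([-0.34327365,  0.16834824,  0.03564715]), 'wrist_torque': array([ 0.0298871 , -0.01121553,  0.02443037]), 'finger_force': 0.0, 'finger_gap': 87.7452097262689}
```

View pics/top0.png

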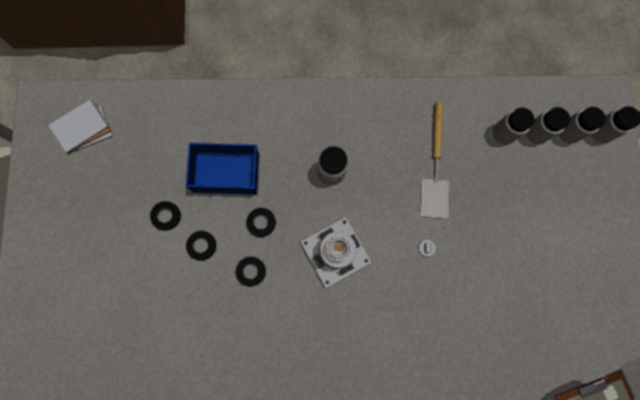

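View pics/side0.png

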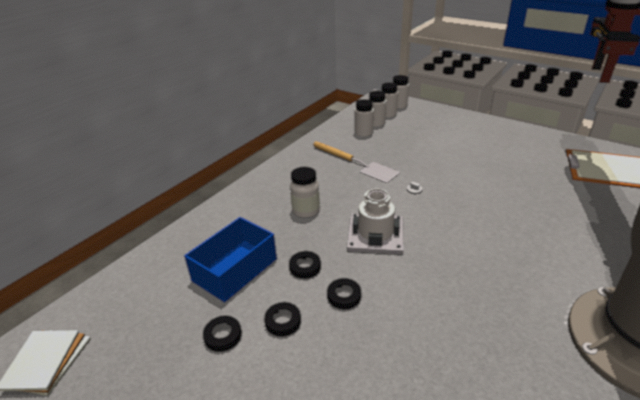

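The top view shows four black rings at (165,215), (201,245), (261,222) and (251,271). The jar is at (338,250) and the disk, tab up, at (427,248). The bystanders are the capped jar (333,163), the bin (223,168) and the spatula (436,165). The shelf jars (520–625,120) also have black caps. The side view agrees.

```bash
python3 - <<'E'
from h import *
im=cv2.imread("pics/top0.png"); c=cam("top"); s=cv2.imread("pics/side0.png"); cs=cam("side")
m=((im.max(2)<45)*255).astype(np.uint8)
n,l,st,ce=cv2.connectedComponentsWithStats(m)
for i in range(1,n):
    x,y,w,h,a=st[i]
    if 250<a<1500 and 140<x<300 and 190<y<300:
        cc=max(cv2.findContours((l==i).astype(np.uint8),cv2.RETR_EXTERNAL,cv2.CHAIN_APPROX_NONE)[0],key=len)
        e=cv2.fitEllipse(cc); P=onz(c,e[0],12); print("ring",np.round(e[0],1),np.round(e[1],1),a,P.round(1),"dist",np.hypot(*P[:2]).round(1),"side px",proj(cs,P).round())
# jar plate, disk
for nm,uv,z in(("disk",(427.5,248),5),("jar plate corners",(344,219),14),("",(371,263),14),("",(328,286),14),("",(302,243),14),("neck",(339,248),112)):
    P=onz(c,uv,z);print(nm,P.round(1),np.hypot(*P[:2]).round(),proj(cs,P).round())
crop=lambda x,y,w,f:cv2.resize(im[y-w:y+w,x-w:x+w],(390,390),interpolation=cv2.INTER_CUBIC)
cv2.imwrite("pics/c0.png",np.hstack([crop(338,250,45,6),crop(427,248,25,6)]))
cv2.imwrite("pics/c0.png",np.vstack([np.hstack([crop(338,250,45,6),crop(427,248,25,6)])[:300+90],cv2.resize(im[195:295,140:300],(780,488))[:200]]))
E
```

```text
ring [165.  215.5] [27.6 29. ] 501 [608.1 380.5  12. ] dist 717.3 side px [223. 332.]
ring [260.6 222.1] [27.4 28.1] 471 [589.  164.8  12. ] dist 611.6 side px [305. 264.]
ring [200.8 245.3] [28.  28.8] 488 [539.1 298.4  12. ] dist 616.1 side px [283. 318.]
ring [250.1 271.2] [27.7 28.8] 477 [479.4 188.2  12. ] dist 515.0 side px [344. 292.]
disk [ 523.4 -213.6    5. ] 565.0 [415. 188.]
jar plate corners [592.3 -24.6  14. ] 593.0 [353. 215.]
 [491.7 -81.7  14. ] 498.0 [403. 216.]
 [443.2  16.1  14. ] 444.0 [403. 247.]
 [539.5  71.9  14. ] 544.0 [350. 246.]
neck [518.2  -3.1 112. ] 518.0 [378. 194.]
```

View pics/c0.png

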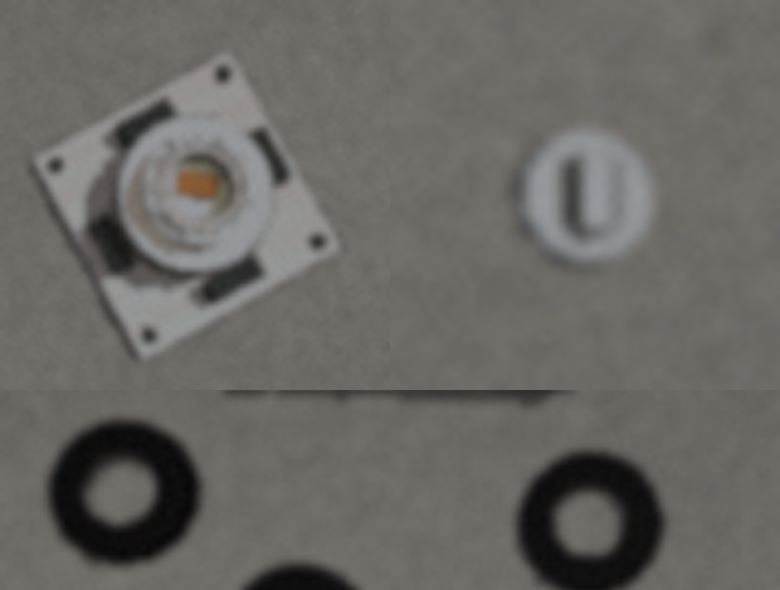

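There are four ring look-alikes. The one at (250,271), about 515 mm from the base, is nearest, against 612, 616 and 717 for the others, so I take that one. Only one disk is visible, at (427,248), with its tab along world x. The jar's axis is near (518,-3). I'm moving above the disk now.

send_rows(commands="0.7 0.95 0 -0.4 1;0.7 0.95 0 -0.4 1;0.7 0.95 0 -0.4 1;0.7 0.95 0 -0.4 1;0.7 0.95 0 -0.4 1;0.7 0.95 0 -0.4 1;0.7 0.95 0 -0.4 1;0.7 0.95 0 -0.4 1", grip_force=15)

```text
time: 1.1
eef_pos: [505.0, -255.0, 230.5]
ee_rot: [1.0, 0.001, -0.0, -0.0]
wrist_force: [0.6, -0.1, -0.2]
finger_gap: 87.6
finger_force: 0.0
```

send_rows(commands="0.4 0.6 -0.3 0 1;0 0 -0.2 0 1;0 0 0 0 1")

```text
time: 1.48
eef_pos: [523.1, -227.3, 204.5]
ee_rot: [1.0, 0.001, -0.001, -0.0]
wrist_force: [0.1, -0.9, 0.5]
finger_gap: 87.4
finger_force: 0.0
```

```bash
python3 - <<'E'
from h import *
s=r.read_state();print(s["time"],s["eef_pos"],s["qpos"][6],s["ee_rot"].round(4))
c,im=snap("wrist","w1");print(c[1],c[2].round(3).tolist());print(proj(c,(523,-213,5)),proj(c,s["eef_pos"]))
E
```

```text
1.475 [ 523.06261193 -227.29456045  204.54470957] -1.3115145015755958 [ 1.0e+00  1.5e-03 -1.3e-03 -1.0e-04]
[ 596.85427479 -226.15589291  358.35161753] [[0.004, -0.963, -0.27], [-1.0, -0.003, -0.001], [0.0, 0.27, -0.963]]
[311.74096714 179.56313189] [324.34438608 251.76745026]
```

View pics/w1.png

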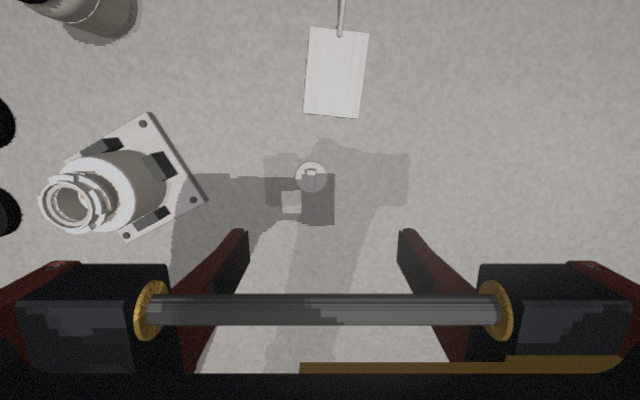

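The wrist view shows the disk at (311,177) in the gripper's shadow with its tab along the image's columns. The jar's mouth is at (72,204), with threads and gaps visible. I'll measure both from here.

```bash
python3 - <<'E'
from h import *
c=cam("wrist"); im=cv2.imread("pics/w1.png")
g=cv2.cvtColor(im,cv2.COLOR_BGR2GRAY)
print(proj(c,(523,-213,5)))
for z,uv in((5,(311.5,177)),(20,(310,173))): print(onz(c,uv,z).round(1))
print("neck rim",onz(c,(70,204),112).round(1))
a=cv2.resize(im[150:205,280:345],(650,550),interpolation=cv2.INTER_CUBIC)[:,:390]
b=cv2.resize(im[160:250,20:140],(400,300),interpolation=cv2.INTER_CUBIC)
a=cv2.resize(im[155:200,290:335],(400,400),interpolation=cv2.INTER_CUBIC); b=cv2.resize(im[165:245,30:110],(400,400),interpolation=cv2.INTER_CUBIC)
cv2.imwrite("pics/c1.png",np.hstack([a,b]))
E
```

```text
[311.08287361 179.78477318]
[ 526.4 -213.5    5. ]
[ 534.1 -212.4   20. ]
neck rim [523.4  -7.9 112. ]
```

View pics/c1.png

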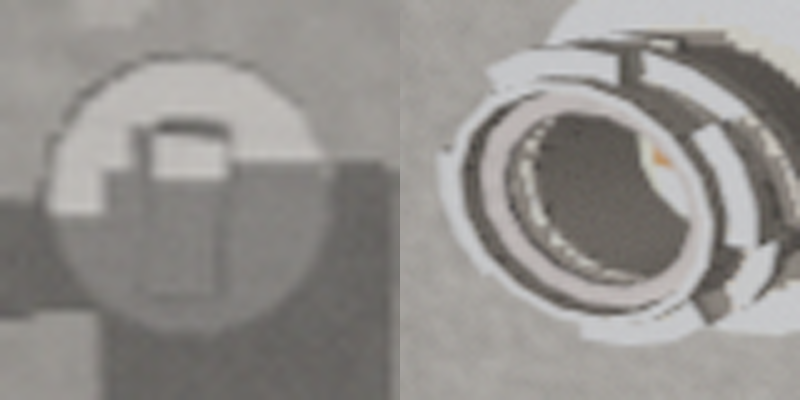

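send_rows(commands="0.06 0.28 -0.7 0 0.2;0 0 -0.8 0 0;0 0 -0.8 0 0;0 0 -0.6 0 0;0 0 -0.4 0 0;0 0 0 0 0")

```text
time: 2.28
eef_pos: [525.8, -214.1, 39.8]
ee_rot: [1.0, 0.001, -0.001, -0.0]
wrist_force: [0.5, -0.2, 0.5]
finger_gap: 44.1
finger_force: 0.0
```

```bash
python3 - <<'E'
from h import *
s=r.read_state();print(s["time"],s["eef_pos"],s["wrist_force"],s["finger_gap"])
c,im=snap("wrist","w2");print(proj(c,(526,-213.5,6)),proj(c,s["eef_pos"]),proj(c,(526,-194.3,6)),proj(c,(545.2,-213.5,6)))
E
```

```text
2.275 [ 525.83345356 -214.06561525   39.78529076] [ 0.54110765 -0.2256623   0.4606994 ] 44.13695849415241
[323.28656911 229.60413225] [324.38754679 251.78632986] [294.87176369 229.55732567] [323.35407599 202.31652908]
```

View pics/w2.png

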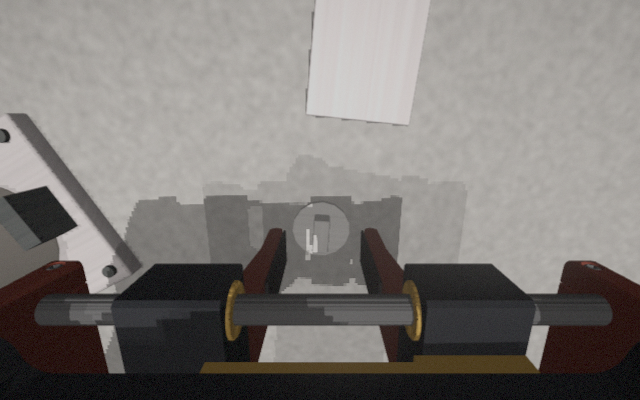

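The disk shows at (321.5,229), within about 1 mm of the prediction, between the fingers. I'm descending and gripping the tab.

send_rows(commands="0.01 0.03 -0.3 0 0;0 0 -0.18 0 0;0 0 0 0 -0.5;0 0 0 0 -1;0 0 0 0 -1;0 0 0 0 -1", grip_force=25)

```text
time: 3.08
eef_pos: [528.1, -211.3, 17.0]
ee_rot: [1.0, 0.002, 0.0, 0.0]
wrist_force: [0.4, 0.3, -0.1]
finger_gap: 9.9
finger_force: 25.0
```

send_rows(commands="0 0 0.4 0 -1;0 0 0.8 0 -1;0 0 1 0 -1;0 0 1 0 -1;0 0.7 0.4 0 -1;0 1 0 0 -1;0 1 0 0 -1;0 0 0 0 -1")

```text
time: 4.08
eef_pos: [527.9, -71.3, 197.0]
ee_rot: [1.0, 0.006, 0.0, -0.001]
wrist_force: [0.3, 0.0, -0.6]
finger_gap: 9.5
finger_force: 25.0
```

```bash
python3 - <<'E'
from h import *
s=r.read_state();print(s["time"],s["eef_pos"],s["wrist_force"],s["finger_gap"],s["qpos"][6])
c,im=snap("wrist","w3");e=s["eef_pos"];print(proj(c,e),proj(c,e+[0,0,-10]),[proj(c,e+[19.2*a,19.2*b,-10]).round(1) for a,b in((0,1),(0,-1),(1,0))],proj(c,(520,-5,112)))
E
```

```text
4.075 [527.85694496 -71.33552983 196.99058688] [ 0.29794408  0.02376971 -0.62649509] 9.472964629603512 -1.6050897377499254
[324.38964927 251.80493205] [324.3284484  244.51558663] [array([292.3, 244.1]), array([356.4, 244.9]), array([324.8, 214. ])] [245.75657108 215.70279046]
```

View pics/w3.png

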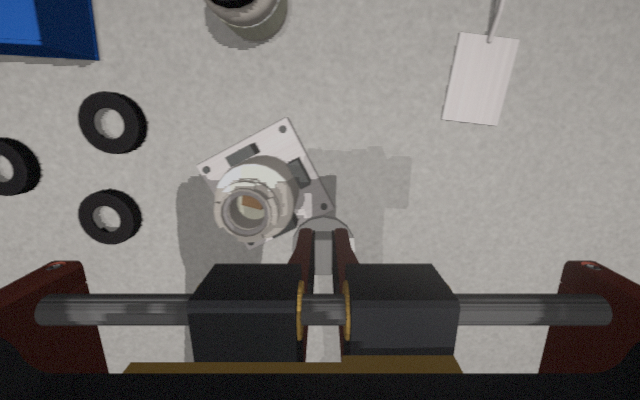

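The disk is held: its top edge is at row 216 between columns 292 and 355, and the mouth is at (247,212). I'll crop this region for a precise fit.

```bash
python3 - <<'E'
from h import *
im=cv2.imread("pics/w3.png")
cv2.imwrite("pics/c3.png",cv2.resize(im[160:260,205:365],(800,500),interpolation=cv2.INTER_CUBIC))
E
```

```text
(no output)
```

View pics/c3.png

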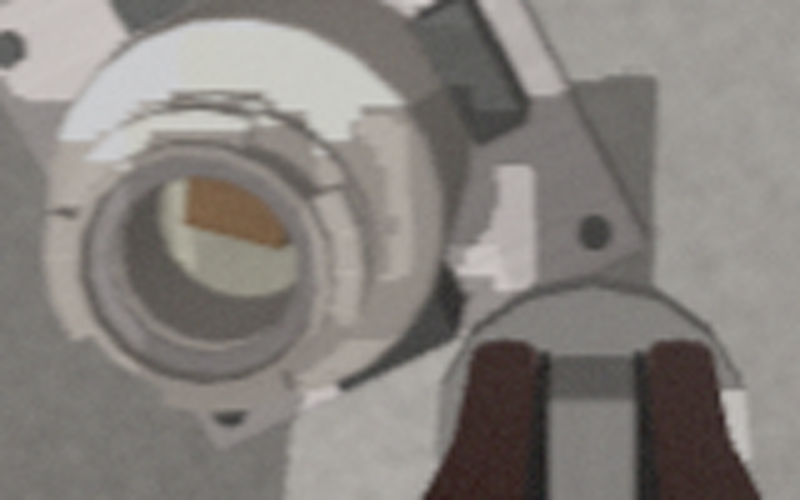

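send_rows(commands="-0.5 0.4 -0.3 0 -1;-0.56 0.5 -0.4 0 -1;0 0.42 -0.44 0 -1;0 0 0 0 -1;0 0 0 0 -1")

```text
time: 4.75
eef_pos: [475.6, -11.8, 140.3]
ee_rot: [1.0, 0.001, 0.0, 0.0]
wrist_force: [-0.1, 0.5, -0.1]
finger_gap: 9.5
finger_force: 25.0
```

```bash
python3 - <<'E'
from h import *
s=r.read_state();e=s["eef_pos"];print(s["time"],e,s["wrist_force"],s["finger_gap"],s["qpos"][6])
c,im=snap("wrist","w4")
print("disk bottom edge pred",[proj(c,e+[19.2*a,19.2*b,-15.6]).round(1) for a,b in((0,1),(0,-1),(1,0),(0,0))])
m=(521.5,-5)
print("mouth",[proj(c,(m[0]+20.5*a,m[1]+20.5*b,112)).round(1) for a,b in((0,1),(0,-1),(1,0),(-1,0),(0,0))])
cv2.imwrite("pics/c4.png",cv2.resize(im[110:260,225:425],(800,600),interpolation=cv2.INTER_CUBIC))
E
```

```text
4.75 [475.61926389 -11.77159698 140.27462732] [-0.05030621  0.46637197 -0.05281963] 9.504946112771552 -1.7637860502345133
disk bottom edge pred [array([293.1, 240.7]), array([355.3, 240.8]), array([324.3, 211.1]), array([324.2, 240.8])]
mouth [array([280.1, 163.5]), array([346.6, 163.6]), array([313.2, 129.4]), array([313.6, 195.7]), array([313.4, 163.6])]
```

View pics/c4.png

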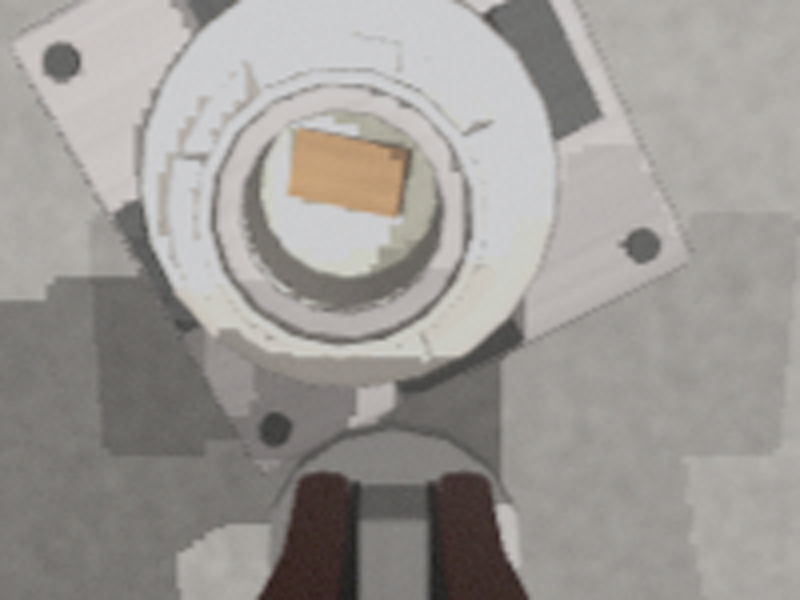

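The mouth's recess edge is centred at (310.4,162.8), giving roughly (521.4,-3.1). The held disk's far edge is at row 217, columns 293–355, so the disk sits about 3.7 mm behind the tool along x. I'm moving over the mouth and lowering gently.

send_rows(commands="0.5 0.08 0 0 -1;0.5 0.09 0 0 -1;0 0 -0.1 0 -1;0 0 0 0 -1")

```text
time: 5.3
eef_pos: [523.9, -2.7, 134.3]
ee_rot: [1.0, 0.001, -0.001, 0.0]
wrist_force: [-0.8, -0.7, -0.9]
finger_gap: 9.7
finger_force: 25.0
```

send_rows(commands="0 0 -0.06 0 -1;0 0 -0.02 0 -1;0 0 -0.02 0 -1;0 0 0 0 -1")

```text
time: 5.8
eef_pos: [524.8, -1.6, 129.7]
ee_rot: [1.0, 0.002, 0.0, 0.0]
wrist_force: [0.3, 0.7, -1.3]
finger_gap: 9.9
finger_force: 25.0
```

send_rows(commands="0 0 -0.02 0 -1;0 0 -0.01 0 -1;0 0 0 0 -1")

```text
time: 6.18
eef_pos: [525.0, -1.7, 128.3]
ee_rot: [1.0, 0.002, 0.0, 0.0]
wrist_force: [-0.2, -0.5, 0.0]
finger_gap: 9.8
finger_force: 25.0
```

send_rows(commands="0 0 -0.02 0 -1;0 0 -0.01 0 -1;0 0 0 0 -1")

```text
time: 6.55
eef_pos: [525.1, -1.7, 127.7]
ee_rot: [1.0, 0.002, 0.0, 0.0]
wrist_force: [-4.7, -0.6, 11.2]
finger_gap: 9.9
finger_force: 25.0
```

send_rows(commands="-0.02 -0.01 0 0 -1;0 0 0 0 -1;0 0 0 0 -1")

```text
time: 6.92
eef_pos: [523.7, -2.3, 126.4]
ee_rot: [1.0, 0.002, -0.0, 0.0]
wrist_force: [-0.3, -1.3, -0.1]
finger_gap: 10.0
finger_force: 25.0
```

```bash
python3 - <<'E'
from h import *
s=r.read_state();print(s["eef_pos"],s["wrist_force"],s["wrist_torque"])
E
```

```text
[523.68400371  -2.34967942 126.41031683] [-0.28643911 -1.28520018 -0.07984457] [-0.19174785 -0.07041515  0.00067758]
```

It dropped in: the force is gone. I'm lowering a little more onto the seat.

send_rows(commands="0 0 -0.02 0 -1;0 0 0 0 -1;0 0 0 0 -1")

```text
time: 7.3
eef_pos: [523.7, -2.3, 125.5]
ee_rot: [1.0, 0.002, -0.0, 0.0]
wrist_force: [-0.2, -1.5, 0.5]
finger_gap: 9.7
finger_force: 25.0
```

send_rows(commands="0 0 -0.01 0 -1;0 0 0 0 -1;0 0 0 0 -1")

```text
time: 7.68
eef_pos: [523.7, -2.4, 125.2]
ee_rot: [1.0, 0.002, -0.0, 0.0]
wrist_force: [-2.0, -2.6, 4.0]
finger_gap: 9.9
finger_force: 25.0
```

send_rows(commands="0 0 0 0 -0.6;0 0 0 0 -0.6;0 0 0.4 0 -0.6;0 0 0.5 0 -0.5;-0.5 0 0.2 0 0;-0.6 0 0 0 0.5;0 0 0 0 1;0 0 0 0 1")

```text
time: 8.68
eef_pos: [469.7, -1.9, 180.4]
ee_rot: [1.0, 0.002, 0.001, -0.0]
wrist_force: [0.4, -0.3, 0.4]
finger_gap: 58.4
finger_force: 0.0
```

```bash
python3 - <<'E'
from h import *
s=r.read_state();e=s["eef_pos"];print(s["time"],e,s["wrist_force"],s["finger_gap"],s["qpos"][6])
c,im=snap("wrist","w5")
for P in((521,-3,112),(521,-3,114.7),(541.5,-3,112),(521,17.5,112)):print(proj(c,P).round(1))
cv2.imwrite("pics/c5.png",cv2.resize(im[100:250,220:420],(800,600),interpolation=cv2.INTER_CUBIC))
E
```

```text
8.675 [469.73439812  -1.88132689 180.37284388] [ 0.35446225 -0.34262551  0.35634315] 58.383170982502804 -1.7616771600470098
[325.8 148.3]
[325.9 148.7]
[326.  119.7]
[298.2 148.2]
```

View pics/c5.png

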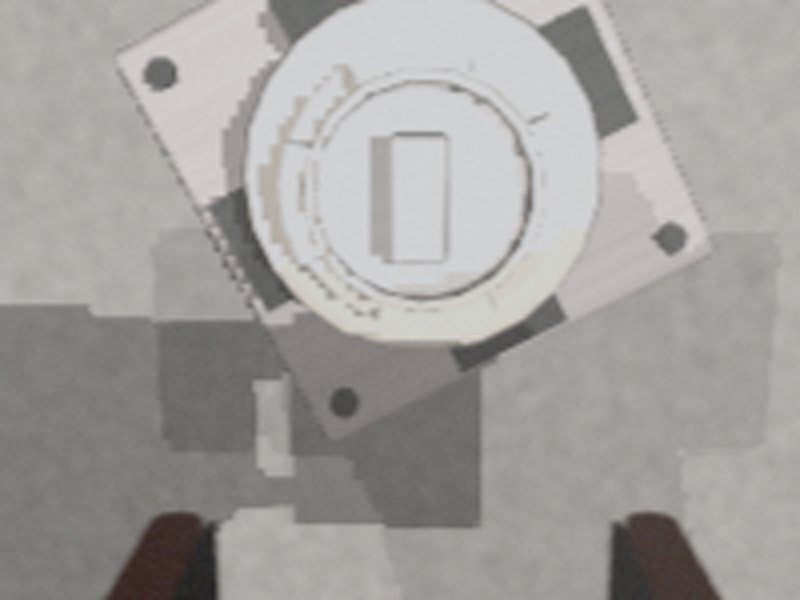

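The disk lies flat and centred in the recess at (325.6,147.3), tab up. The thread-edge ticks fall at about 33° and 69° (mod 90°), so the gap centres are near 51° (mod 90°). Next I turn the wrist by a half turn, to leave room for clockwise turning, while moving to the ring.

send_rows(commands="0 0.16 0 1 1;0 0.16 0 1 1;0 0.16 0 1 1;0 0.16 0 1 1;0 0.16 0 1 1;0 0.16 0 1 1;0 0.16 0 1 1;0 0.16 0 1 1")

```text
time: 9.72
eef_pos: [469.8, 62.4, 180.0]
ee_rot: [0.912, 0.41, 0.0, -0.0]
wrist_force: [-0.4, 0.6, 0.3]
finger_gap: 88.2
finger_force: 0.0
```

send_rows(commands="0 0.16 0 1 1;0 0.16 0 1 1;0 0.16 0 1 1;0 0.16 0 1 1;0 0.16 0 1 1;0 0.16 0 1 1;0 0.16 0 1 1;0 0.16 0 1 1")

```text
time: 10.72
eef_pos: [469.8, 126.5, 180.0]
ee_rot: [0.667, 0.745, 0.0, -0.0]
wrist_force: [-0.6, -0.0, 0.9]
finger_gap: 88.1
finger_force: 0.0
```

send_rows(commands="0.03 0.16 0 1 1;0.03 0.16 0 1 1;0.03 0.16 0 1 1;0.03 0.16 0 1 1;0.03 0.16 0 1 1;0.03 0.16 0 1 1;0.03 0.16 0 1 1;0.03 0.16 0 1 1")

```text
time: 11.72
eef_pos: [481.7, 190.5, 180.0]
ee_rot: [0.306, 0.952, 0.001, -0.0]
wrist_force: [0.0, -0.0, -0.5]
finger_gap: 87.8
finger_force: 0.0
```

send_rows(commands="0 0 -0.1 1 1;0 0 -0.1 1 1;0 0 -0.1 1 1;0 0 -0.1 1 1;0 0 -0.1 1 1;0 0 -0.1 1 1;0 0 0 0 1")

```text
time: 12.6
eef_pos: [481.3, 190.1, 149.6]
ee_rot: [-0.001, 1.0, 0.001, -0.001]
wrist_force: [0.1, 0.4, 0.8]
finger_gap: 87.8
finger_force: 0.0
```

```bash
python3 - <<'E'
from h import *
s=r.read_state();e=s["eef_pos"];print(s["time"],e,R.from_quat(s["ee_rot"]).as_matrix()[:,0].round(3),s["finger_gap"],s["qpos"][6])
c,im=snap("wrist","w6");print(c[1])
m=((im.max(2)<45)*255).astype(np.uint8);m[240:]=0
n,l,st,ce=cv2.connectedComponentsWithStats(m)
for i in range(1,n):
    if st[i][4]>600:
        cc=max(cv2.findContours((l==i).astype(np.uint8),cv2.RETR_EXTERNAL,cv2.CHAIN_APPROX_NONE)[0],key=len)
        q=cv2.fitEllipse(cc);print(st[i],np.round(q,1) if 0 else q,onz(c,q[0],12).round(1))
print(proj(c,(481,188,12)))
E
```

```text
12.6 [481.2597344  190.08068106 149.60711782] [-1.    -0.002  0.001] 87.81686172888325 0.6937047388093309
[407.72875511 190.69489167 303.72352599]
[319.95281615 191.78022121]
```

View pics/w6.png

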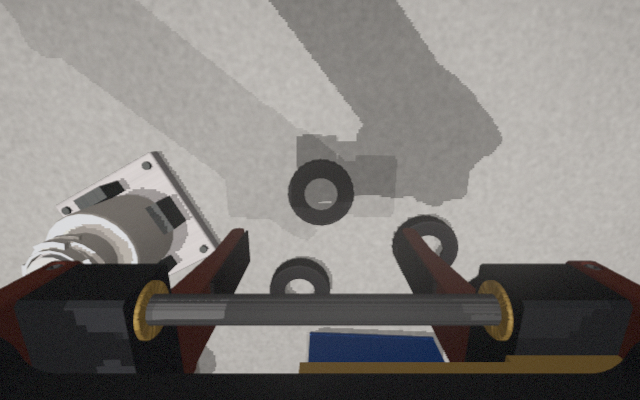

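The picture shows the chosen ring centred at (321,191.5), within 1 mm of its predicted place. That was the eleventh view, one over the limit of ten because I miscounted, so from here I work by numbers and feel only. I'll centre the ring in y, turn 90°, then grip it so that x is centred too.

send_rows(commands="0 -0.04 -0.7 0 1;0 0 -0.8 0 1;0 0 -0.7 0 1;0 0 -0.4 0 1;0 0 -0.15 0 1;0 0 0 0 0;0 0 0 0 -1;0 0 0 0 -1", grip_force=4)

```text
time: 13.65
eef_pos: [481.5, 188.1, 13.6]
ee_rot: [-0.002, 1.0, 0.0, 0.001]
wrist_force: [-1.2, 0.2, 2.2]
finger_gap: 64.7
finger_force: 4.0
```

send_rows(commands="0 0 0 0 -1;0 0 0 0 -1;0 0 0 0 1;0 0 0 0 1;0 0 0 0 1;0 0 0 0 1")

```text
time: 14.4
eef_pos: [480.7, 187.8, 12.6]
ee_rot: [-0.002, 1.0, -0.0, -0.0]
wrist_force: [0.1, 0.5, -0.3]
finger_gap: 87.7
finger_force: 0.0
```

send_rows(commands="0 0 0 1 1;0 0 0 1 1;0 0 0 1 1;0 0 0 1 1;0 0 0 1 1;0 0 0 1 1;0 0 0 1 1;0 0 0 1 1")

```text
time: 15.4
eef_pos: [480.8, 187.8, 12.6]
ee_rot: [-0.41, 0.912, 0.0, -0.0]
wrist_force: [-0.8, -0.4, 0.6]
finger_gap: 87.8
finger_force: 0.0
```

send_rows(commands="0 0 0 1 1;0 0 0 1 1;0 0 0 1 1;0 0 0 1 1;0 0 0 1 1;0 0 0 1 1;0 0 0 1 1;0 0 0 0 0")

```text
time: 16.4
eef_pos: [480.8, 187.8, 12.5]
ee_rot: [0.708, -0.706, -0.0, 0.0]
wrist_force: [-0.4, -0.1, 0.6]
finger_gap: 81.2
finger_force: 0.0
```

send_rows(commands="0 0 0 0 -1;0 0 0 0 -1;0 0 0 0 -1;0 0 0 0 -1")

```text
time: 16.9
eef_pos: [480.9, 187.9, 12.7]
ee_rot: [0.708, -0.706, 0.0, 0.0]
wrist_force: [0.6, -0.4, -0.2]
finger_gap: 67.4
finger_force: 4.0
```

send_rows(commands="0 0 0 0 -1;0 0 0.4 0 -1;0 0 0.8 0 -1;0 0 0.9 0 -1;0 0 0.8 0 -1;0.4 -0.6 0.5 0 -1;0.4 -0.6 0 0 -1;0 -0.6 0 0 -1", grip_force=25)

```text
time: 17.9
eef_pos: [522.1, 96.6, 183.0]
ee_rot: [0.708, -0.706, 0.0, -0.0]
wrist_force: [0.6, 1.2, -0.9]
finger_gap: 66.4
finger_force: 25.0
```

send_rows(commands="0 -0.5 0 0 -1;0 -0.2 0 0 -1;0 0 0 0 -1;0 0 0 0 -1")

```text
time: 18.4
eef_pos: [520.7, 64.2, 182.9]
ee_rot: [0.709, -0.705, -0.0, -0.0]
wrist_force: [0.3, 0.2, -1.3]
finger_gap: 66.4
finger_force: 25.0
```

```bash
cat > jar.py <<'E'
from h import *
s=r.read_state();e=s["eef_pos"];print(s["time"],e,s["finger_gap"],s["qpos"][6],"wf",s["wrist_force"].round(1))
c,im=snap("wrist","w7");g=cv2.GaussianBlur(cv2.cvtColor(im,cv2.COLOR_BGR2GRAY),(3,3),0)
print(proj(c,e))
for nm,z,rad in(("recess",112,20.5),("disk",114.7,19.2),("shoulder",78,39)):
    p0=proj(c,(520.5,-3,z)); rp=abs(proj(c,(520.5+rad,-3,z))-p0).max()
    x0,y0=(p0-rp-15).astype(int).clip(0); x1,y1=(p0+rp+15).astype(int)
    H=cv2.HoughCircles(g[y0:y1,x0:x1],cv2.HOUGH_GRADIENT_ALT if 0 else cv2.HOUGH_GRADIENT,1,2,param1=60,param2=12,minRadius=int(rp-2),maxRadius=int(rp+2))
    print(nm,p0.round(1),rp.round(1))
    if H is not None:
        for h in H[0][:4]: print("  ",h,onz(c,(h[0]+x0,h[1]+y0),z)[:2].round(1))
# plate holes
m=((g<75)*255).astype(np.uint8);n,l,st,ce=cv2.connectedComponentsWithStats(m)
for i in range(1,n):
    if 15<st[i][4]<140 and max(st[i][2:4])<15:
        P=onz(c,ce[i],14); 
        if np.hypot(P[0]-520,P[1]+3)<100: print("hole?",ce[i].round(1),st[i][4],P[:2].round(1))
E
python3 jar.py
```

```text
18.4 [520.69969534  64.1546425  182.88131437] 66.3926379070911 2.3317642380127617 wf [ 0.3  0.2 -1.3]
[322.97589552 250.28492509]
recess [324.  124.7] 27.9
   [41.5 43.5 28.4] [521.6  -3.1]
   [41.5 46.5 28.4] [521.6  -1. ]
   [41.5 41.5 27.3] [521.6  -4.5]
   [44.5 45.5 28.4] [519.4  -1.7]
disk [324.  124.8] 26.4
   [41.5 40.5 27.4] [520.8  -3.9]
   [39.5 40.5 27.4] [522.3  -3.9]
   [39.5 43.5 27.4] [522.3  -1.8]
   [39.5 37.5 25.2] [522.3  -6. ]
shoulder [323.9 123.6] 46.1
   [61.5 59.5 46.3] [520.9  -4.7]
   [60.5 62.5 47.4] [521.7  -2.3]
   [62.5 57.5 47.4] [520.   -6.4]
   [64.5 62.5 47.4] [518.3  -2.3]
```

The three fits agree on the mouth at about (521,-3.3). I'm moving the ring over it and descending by feel; thread tops are expected at TCP z of about 120.7.

send_rows(commands="0 -0.5 0 0 -1;0 -0.5 0 0 -1;0.01 -0.35 -0.3 0 -1;0 0 -0.4 0 -1;0 0 -0.3 0 -1;0 0 -0.1 0 -1;0 0 0 0 -1")

```text
time: 19.32
eef_pos: [521.2, -3.7, 127.4]
ee_rot: [0.709, -0.705, -0.0, 0.0]
wrist_force: [-0.3, 0.1, -0.4]
finger_gap: 66.5
finger_force: 25.0
```

send_rows(commands="0 0 -0.04 0 -1;0 0 -0.02 0 -1;0 0 0 0 -1")

```text
time: 19.7
eef_pos: [521.5, -4.7, 124.8]
ee_rot: [0.708, -0.706, 0.0, -0.0]
wrist_force: [-0.3, 0.3, -0.5]
finger_gap: 66.4
finger_force: 25.0
```

send_rows(commands="0 0.02 -0.02 0 -1;0 0 -0.02 0 -1;0 0 0 0 -1")

```text
time: 20.08
eef_pos: [521.3, -3.7, 122.6]
ee_rot: [0.708, -0.706, -0.0, 0.0]
wrist_force: [-0.1, -0.1, -0.0]
finger_gap: 66.4
finger_force: 25.0
```

send_rows(commands="0 0 -0.02 0 -1;0 0 -0.01 0 -1;0 0 0 0 -1")

```text
time: 20.45
eef_pos: [521.3, -3.7, 121.1]
ee_rot: [0.708, -0.706, -0.0, 0.0]
wrist_force: [0.8, -0.1, -1.1]
finger_gap: 66.2
finger_force: 25.0
```

Past the rim with no contact, so the ring is well centred on the neck. I'm feeling for the thread tops.

send_rows(commands="0 0 -0.01 0 -1;0 0 -0.01 0 -1;0 0 0 0 -1")

```text
time: 20.82
eef_pos: [521.3, -3.6, 120.1]
ee_rot: [0.708, -0.706, -0.0, 0.0]
wrist_force: [-1.1, 0.1, -1.2]
finger_gap: 66.6
finger_force: 25.0
```

send_rows(commands="0 0 -0.01 0 -1;0 0 0 0 -1;0 0 0 0 -1")

```text
time: 21.2
eef_pos: [521.4, -3.7, 119.6]
ee_rot: [0.708, -0.706, -0.0, 0.0]
wrist_force: [0.8, 0.3, -0.6]
finger_gap: 66.7
finger_force: 25.0
```

send_rows(commands="0 0 -0.01 0 -1;0 0 -0.01 0 -1;0 0 0 0 -1")

```text
time: 21.58
eef_pos: [521.3, -3.6, 118.6]
ee_rot: [0.708, -0.706, -0.0, 0.0]
wrist_force: [-0.5, 0.8, -0.6]
finger_gap: 66.5
finger_force: 25.0
```

send_rows(commands="0 0 -0.01 0 -1;0 0 -0.01 0 -1;0 0 0 0 -1")

```text
time: 21.95
eef_pos: [521.3, -3.7, 117.6]
ee_rot: [0.708, -0.706, -0.0, 0.0]
wrist_force: [0.8, 0.4, -0.7]
finger_gap: 66.6
finger_force: 25.0
```

send_rows(commands="0 0 -0.01 0 -1;0 0 -0.01 0 -1;0 0 -0.01 0 -1;0 0 0 0 -1")

```text
time: 22.45
eef_pos: [521.3, -3.7, 116.1]
ee_rot: [0.708, -0.706, -0.0, 0.0]
wrist_force: [0.6, 0.1, 0.1]
finger_gap: 66.4
finger_force: 25.0
```

send_rows(commands="0 0 -0.01 0 -1;0 0 -0.01 0 -1;0 0 0 0 -1")

```text
time: 22.82
eef_pos: [521.3, -3.6, 115.1]
ee_rot: [0.708, -0.706, -0.0, 0.0]
wrist_force: [-0.3, 0.6, -0.1]
finger_gap: 66.9
finger_force: 25.0
```

send_rows(commands="0 0 -0.01 0 -1;0 0 -0.01 0 -1;0 0 0 0 -1")

```text
time: 23.2
eef_pos: [521.3, -3.6, 114.1]
ee_rot: [0.708, -0.706, -0.0, 0.0]
wrist_force: [-0.7, 0.7, -0.8]
finger_gap: 66.6
finger_force: 25.0
```

send_rows(commands="0 0 -0.01 0 -1;0 0 0 0 -1;0 0 0 0 -1")

```text
time: 23.58
eef_pos: [521.3, -3.6, 113.7]
ee_rot: [0.708, -0.706, -0.0, 0.0]
wrist_force: [0.8, 0.6, 0.4]
finger_gap: 66.5
finger_force: 25.0
```

send_rows(commands="0 0 -0.01 0 -1;0 0 0 0 -1;0 0 0 0 -1")

```text
time: 23.95
eef_pos: [521.4, -3.6, 113.2]
ee_rot: [0.708, -0.706, 0.0, -0.0]
wrist_force: [0.3, 0.2, 1.6]
finger_gap: 66.4
finger_force: 25.0
```

send_rows(commands="0 0 0 -0.5 -1;0 0 0 -0.5 -1;0 0 0 0 -1")

```text
time: 24.32
eef_pos: [521.3, -3.7, 113.1]
ee_rot: [-0.671, 0.742, -0.0, -0.0]
wrist_force: [0.9, -0.5, -0.7]
finger_gap: 66.8
finger_force: 25.0
```

```bash
python3 - <<'E'
from h import *
s=r.read_state();print(s["eef_pos"],s["wrist_force"],s["wrist_torque"],s["qpos"][6])
E
```

```text
[521.31896911  -3.6906948  113.12681484] [ 0.93779461 -0.4836269  -0.74701262] [ 0.11956877 -0.07389172  0.00791212] 2.282275237447301
```

Now screwing clockwise with z following the pitch, checking force and torque after each short call.

send_rows(commands="0 0 0 -1 -1;0 0 -0.01 -1 -1;0 0 0 0 -1")

```text
time: 24.7
eef_pos: [521.4, -3.7, 112.7]
ee_rot: [-0.59, 0.807, -0.0, -0.0]
wrist_force: [-0.2, -0.9, 0.2]
finger_gap: 66.5
finger_force: 25.0
```

```bash
cat > st.py <<'E'
from h import *
s=r.read_state();x=R.from_quat(s["ee_rot"]).as_matrix()[:,0];print(s["eef_pos"].round(1),s["wrist_force"].round(1),s["wrist_torque"].round(2),"yaw",np.degrees(np.arctan2(x[1],x[0])).round(1),s["finger_force"],s["finger_gap"])
E
python3 st.py
```

```text
[521.4  -3.7 112.7] [-0.2 -0.9  0.2] [ 0.11 -0.01  0.04] yaw -107.7 25.000327080488205 66.46227459926247
```

send_rows(commands="0 0 -0.01 -1 -1;0 0 0 0 -1")

```text
time: 24.95
eef_pos: [521.4, -3.7, 112.2]
ee_rot: [-0.548, 0.837, -0.0, -0.0]
wrist_force: [0.1, -0.5, -0.1]
finger_gap: 66.5
finger_force: 25.0
```

```bash
python3 st.py
```

```text
[521.4  -3.7 112.2] [ 0.1 -0.5 -0.1] [ 0.13 -0.1  -0.04] yaw -113.6 25.000283271074295 66.53977643118183
```

send_rows(commands="0 0 -0.01 -1 -1;0 0 0 0 -1")

```text
time: 25.2
eef_pos: [521.4, -3.7, 111.7]
ee_rot: [-0.503, 0.864, -0.0, -0.0]
wrist_force: [-0.4, 0.2, -0.1]
finger_gap: 66.4
finger_force: 25.0
```

```bash
python3 st.py
```

```text
[521.4  -3.7 111.7] [-0.4  0.2 -0.1] [ 0.09 -0.09 -0.01] yaw -119.6 25.000293999910355 66.36280951856651
```

send_rows(commands="0 0 -0.01 -1 -1;0 0 0 0 -1")

```text
time: 25.45
eef_pos: [521.6, -3.5, 111.4]
ee_rot: [-0.458, 0.889, -0.0, 0.0]
wrist_force: [-1.1, 0.7, 2.2]
finger_gap: 66.4
finger_force: 25.0
```

```bash
python3 st.py
```

```text
[521.6  -3.5 111.4] [-1.1  0.7  2.2] [ 0.1  -0.03 -0.02] yaw -125.5 25.00101238489151 66.42971311013048
```

send_rows(commands="0 0 0 -1 -1;0 0 0 0 -1")

```text
time: 25.7
eef_pos: [521.2, -3.8, 111.1]
ee_rot: [-0.41, 0.912, -0.0, -0.0]
wrist_force: [-1.3, 0.3, 0.7]
finger_gap: 66.5
finger_force: 25.0
```

```bash
python3 st.py
```

```text
[521.2  -3.8 111.1] [-1.3  0.3  0.7] [ 0.09  0.   -0.16] yaw -131.5 25.00068113207817 66.54052590510865
```

send_rows(commands="0 0 -0.01 -1 -1;0 0 0 0 -1")

```text
time: 25.95
eef_pos: [521.0, -3.7, 110.6]
ee_rot: [-0.362, 0.932, -0.0, -0.0]
wrist_force: [-1.1, -1.5, 1.7]
finger_gap: 66.3
finger_force: 25.0
```

```bash
python3 st.py
```

```text
[521.   -3.7 110.6] [-1.1 -1.5  1.7] [-0.02  0.25 -0.07] yaw -137.5 25.00093638896942 66.28965502362787
```

send_rows(commands="0 0 -0.01 -1 -1;0 0 0 0 -1")

```text
time: 26.2
eef_pos: [521.0, -3.6, 110.1]
ee_rot: [-0.313, 0.95, -0.0, -0.0]
wrist_force: [-1.0, 0.1, 2.2]
finger_gap: 66.6
finger_force: 25.0
```

```bash
python3 st.py
```

```text
[521.   -3.6 110.1] [-1.   0.1  2.2] [ 0.03  0.39 -0.04] yaw -143.5 25.001055747270584 66.64315555621555
```

send_rows(commands="0 0 0 -1 -1;0 0 0 0 -1")

```text
time: 26.45
eef_pos: [520.9, -3.6, 109.7]
ee_rot: [-0.263, 0.965, 0.0, -0.0]
wrist_force: [-0.5, 0.3, -2.9]
finger_gap: 66.9
finger_force: 25.0
```

```bash
python3 st.py
```

```text
[520.9  -3.6 109.7] [-0.5  0.3 -2.9] [0.21 0.15 0.11] yaw -149.5 24.999437928199768 66.91642617251742
```

send_rows(commands="0 0 -0.01 -1 -1;0 0 0 0 -1")

```text
time: 26.7
eef_pos: [521.9, -3.2, 109.7]
ee_rot: [-0.212, 0.977, 0.0, 0.001]
wrist_force: [1.2, 1.1, -3.2]
finger_gap: 66.4
finger_force: 25.0
```

```bash
python3 st.py
```

```text
[521.9  -3.2 109.7] [ 1.2  1.1 -3.2] [ 0.36 -0.43  0.21] yaw -155.5 24.999633355764672 66.42651842771697
```

send_rows(commands="0 0 0 -0.5 -1;0 0 0 0 -1")

```text
time: 26.95
eef_pos: [521.6, -3.4, 109.7]
ee_rot: [-0.186, 0.982, 0.0, 0.0]
wrist_force: [1.0, 1.9, -1.5]
finger_gap: 66.0
finger_force: 25.0
```

```bash
python3 st.py
```

```text
[521.6  -3.4 109.7] [ 1.   1.9 -1.5] [ 0.31 -0.27  0.7 ] yaw -158.5 24.999565109610558 66.00017404374994
```

The torque has risen to 0.7 N m and z has stopped 3.5 mm below the gap level, as expected at the stops. I'm releasing and backing off.

send_rows(commands="0 0 0 0 0.5;0 0 0 0 1;0 0 0 0 1;0 0 0.3 0 1;0 0 0.6 0 1;0 0 0.8 0 1;0 0 0.5 0 1;0 0.5 0 0 1")

```text
time: 27.95
eef_pos: [523.0, 20.1, 222.6]
ee_rot: [-0.182, 0.983, -0.001, 0.002]
wrist_force: [-0.1, -0.2, -0.6]
finger_gap: 87.9
finger_force: 0.0
```

```bash
python3 - <<'E'
from h import *
s=r.read_state();print(s["time"],s["eef_pos"],s["wrist_force"].round(1),s["finger_gap"])
for n in("top","side"):
    c,im=snap(n,n+"9"); m=((im.max(2)<45)*255).astype(np.uint8)
    p=proj(c,(521,-3.3,112-14.4+15)); print(n,"expected ring px",p.round(1))
    k,l,st,ce=cv2.connectedComponentsWithStats(m)
    for i in range(1,k):
        if st[i][4]>120 and np.hypot(*(ce[i]-p))<40:
            cc=max(cv2.findContours((l==i).astype(np.uint8),cv2.RETR_EXTERNAL,cv2.CHAIN_APPROX_NONE)[0],key=len); print(st[i],cv2.fitEllipse(cc))
    if n=="side":
        for P in((521,-3.3,97.6),(521,-3.3,115.6)): print(proj(c,P).round(1))
E
```

```text
27.95 [522.96429243  20.06175557 222.60732686] [-0.1 -0.2 -0.6] 87.87062490481561
top expected ring px [339.1 246.6]
[ 280  205  157  195 2374] ((721.3304443359375, 1112.965087890625), (165.14808654785156, 1960.516845703125), 154.18524169921875)
side expected ring px [376.5 193.6]
[363 186  29  22 381] ((376.85052490234375, 196.69412231445312), (21.595165252685547, 27.719650268554688), 93.0459213256836)
[376.3 199.4]
[376.5 192.4]
```

The side view puts the ring at (376.9,196.7), level and at the expected height. The arm is clear, so I'm handing in.

```bash
python3 -c "
from rig import r
print(r.finish_job())"
```

```text
the job is handed in; nothing more can be done
None
```

I handed the job in at about 28 s: the disk is seated in the recess, and the ring is screwed clockwise to its stops (about 0.7 N m) with the arm clear, but the hand-in returned no verdict and I viewed 11 pictures, one over the limit of 10.

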